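Load two cells, packers and a busbar on a welding pallet

TASK

Load the welding pallet: stand the two battery cells on its floor between the side rails, broad face to broad face and up against the tall dark heel block, and fill the space left between them and the low end block with the two packers that together take it up snugly, pressing nothing in by force; leave the packer you do not need standing on the bench. Last of all, when the row is full, lay the copper busbar centrally on top of the two cells, in line with the row, so that it bridges their terminals. Let go of everything, and do not disturb the screwdriver, the jar or the dish.

Things in the scene. Friction and masses are not known exactly. Their poses are not given: they have to be found in the camera images.
- pallet: Fixed aluminium plate 120 (x) x 230 (y) x 12 mm, flat bow handles to y +-139. Origin: centre of its underside, z up. Row along y on its floor, z 12, between heel block (dark steel, 50 wide, top z 62, face at y +67) and end block (aluminium, 50 wide, top z 42, face at y -67, lead-in on top): 134 mm, right filling leaves 4 mm play. Low rails beside the cells: inner faces x +-30, y -7 to 65, top z 20.
- cell_1: Battery cell, one of two alike: bare aluminium case 54 (its x) x 40 thick (its y) x 65 mm tall, upright, 0.3 kg, with one raised terminal pad 22 (x) x 16 (y) x 6 mm high mid-top on black film, so 71 mm in all. Origin: centre of underside, z up. Same either way round; either cell may stand first. Grip across the 54 mm width to keep fingers clear of row neighbours.
- cell_2: Battery cell, one of two alike: bare aluminium case 54 (its x) x 40 thick (its y) x 65 mm tall, upright, 0.3 kg, with one raised terminal pad 22 (x) x 16 (y) x 6 mm high mid-top on black film, so 71 mm in all. Origin: centre of underside, z up. Same either way round; either cell may stand first. Grip across the 54 mm width to keep fingers clear of row neighbours.
- packer_thin: White plastic packer, thinnest of three: 12 mm thick, 66 long, 50 tall, 60 g, standing. Origin: centre of underside, z up, thickness along its y, length along x; same either way round. Long lower edges bevelled 2 mm in over 6 mm height (lead-in). Grip across its length, by the ends: the row's floor is open there.
- packer_medium: White plastic packer, middle one of three: 20 mm thick, 66 long, 50 tall, 90 g, standing. Origin: centre of underside, z up, thickness along its y, length along x; same either way round. Long lower edges bevelled 2 mm in over 6 mm height (lead-in). Grip across its length, by the ends: the row's floor is open there.
- packer_thick: White plastic packer, thickest of three: 38 mm thick, 56 long (the others are 66), 50 tall, 150 g, standing. Origin: centre of underside, z up, thickness along its y, length along x; same either way round. Long lower edges bevelled 2 mm in over 6 mm height (lead-in). Grip across its length, by the ends: the row's floor is open there.
- busbar: Copper busbar lying flat: 60 long (its y) x 18 wide (its x), 3 mm sheet, 45 g; flat feet from y 8 to 30 mm each side, raised bridge 20 mm long between, top 14 mm above underside. Origin: middle, at underside level, z up. Same either way round. Grip across the 18 mm width. On the cells its underside is 83 mm above the bench; terminals 40 mm apart when cells touch, one under each foot.
- screwdriver: Bystander: screwdriver with a black handle lying on the bench, about 190 mm long along its x, handle towards -x; leave it alone.
- jar: Bystander: amber glass jar with a white cap, 60 mm in diameter, 85 mm tall, origin at the centre of its underside; leave it alone.
- dish: Bystander: empty shallow steel dish, about 84 mm across and 22 mm tall, origin at the centre of its underside; leave it alone.
Mind the look-alikes: they are no part of the job. What is shaped like the cell_1 but green is not meant.

How it is judged:
On the way:
1. both cells and the thin and the thick packer are seated in the row, with the busbar not yet on the cells (x of cell_1 in the frame of pallet between -0.006 and 0.006 m and y of cell_1 in the frame of pallet between 0 and 0.05 m and z of cell_1 in the frame of pallet between 0.0095 and 0.0155 m and angle between each of cell_1, cell_2, packer_thin, packer_thick's own z axis and vertical below 0.06 rad and angle between the y axis of each of cell_1, cell_2, packer_thin, packer_thick and the y axis of pallet, either way round below 0.12 rad and x of cell_2 in the frame of pallet between -0.006 and 0.006 m and y of cell_2 in the frame of pallet between 0 and 0.05 m and z of cell_2 in the frame of pallet between 0.0095 and 0.0155 m and x of packer_thin in the frame of pallet between -0.012 and 0.012 m and y of packer_thin in the frame of pallet between -0.0645 and -0.014 m and z of packer_thin in the frame of pallet between 0.0095 and 0.0155 m and x of packer_thick in the frame of pallet between -0.012 and 0.012 m and y of packer_thick in the frame of pallet between -0.0645 and -0.014 m and z of packer_thick in the frame of pallet between 0.0095 and 0.0155 m and height (world z) of busbar below 0.05 m), for 0.2 s.
At the end, for the whole second after the job is handed in: cells (6 mm off the row's centre line at most) at the heel, 12 and 38 mm packers (12 mm at most) between them and the end block, all upright, square and on the floor; busbar level on both terminals, within 8 mm and 11 degrees; 20 mm packer upright on the bench off the pallet; all released, at rest (x of cell_1 in the frame of pallet between -0.006 and 0.006 m and y of cell_1 in the frame of pallet between 0 and 0.05 m and z of cell_1 in the frame of pallet between 0.0095 and 0.0155 m and angle between each of cell_1, cell_2, packer_thin, packer_thick, busbar, packer_medium's own z axis and vertical below 0.06 rad and angle between the y axis of each of cell_1, cell_2, packer_thin, packer_thick and the y axis of pallet, either way round below 0.12 rad and x of cell_2 in the frame of pallet between -0.006 and 0.006 m and y of cell_2 in the frame of pallet between 0 and 0.05 m and z of cell_2 in the frame of pallet between 0.0095 and 0.0155 m and x of packer_thin in the frame of pallet between -0.012 and 0.012 m and y of packer_thin in the frame of pallet between -0.0645 and -0.014 m and z of packer_thin in the frame of pallet between 0.0095 and 0.0155 m and x of packer_thick in the frame of pallet between -0.012 and 0.012 m and y of packer_thick in the frame of pallet between -0.0645 and -0.014 m and z of packer_thick in the frame of pallet between 0.0095 and 0.0155 m and x of busbar in the frame of pallet between -0.008 and 0.008 m and y of busbar in the frame of pallet between 0.017 and 0.033 m and z of busbar in the frame of pallet between 0.0805 and 0.086 m and angle between the y axis of busbar and the y axis of pallet, either way round below 0.2 rad and height (world z) of packer_medium below 0.006 m and horizontal distance between packer_medium and pallet above 0.12 m and linear speed of each of cell_1, cell_2, packer_thin, packer_thick, packer_medium, busbar below 0.01 m/s and angular speed of each of cell_1, cell_2, packer_thin, packer_thick, packer_medium, busbar below 0.1 rad/s); the robot touches nothing.
It fails at once if the screwdriver is disturbed (moved more than 25 mm) (distance of screwdriver from where it was at the start of the episode above 0.025 m).
It fails at once if the jar is disturbed (moved more than 25 mm) (distance of jar from where it was at the start of the episode above 0.025 m).
It fails at once if the dish is disturbed (moved more than 25 mm) (distance of dish from where it was at the start of the episode above 0.025 m).
It fails at once if a packer is forced (pressed on the pallet or a cell with more than 60 N) (contact force between any of packer_thin, packer_medium, packer_thick and pallet above 60 N or contact force between any of packer_thin, packer_medium, packer_thick and cell_1 above 60 N or contact force between any of packer_thin, packer_medium, packer_thick and cell_2 above 60 N).
It also fails if it takes over 120 s, if anything falls off the work surface, if the arm or the gripper's body presses on something with over 40 N, if the wrist force passes 120 N, or if a joint passes its speed limit or range.

ROBOT

A 7-joint arm with a two-finger parallel gripper is mounted at the origin on the work surface. World frame = base frame: x ahead of the robot, y to its left, z up, the work surface at z = 0. Lengths are in m, angles in rad, forces in N, time in s.
With the tool pointing down it reaches from about 0.375 to 0.925 m from the base axis. Payload 3.1 kg.
Tool frame: the origin (TCP) lies between the finger pads; the fingertips stand 19 mm ahead of it and the grasp point (between the pads) is the TCP; z points along the fingers, y is the direction in which the jaws open and shut (so a half turn about z gives the same grasp; the last joint's range is limited). The gripper opens to 85 mm and grips with 20 to 120 N. Pads are 22 mm wide; open, the fingers measure 114 mm over their backs; the gripper's body (76 mm by 85 mm) begins 54 mm behind the grasp point. The pads swing forward as they close: fully open they stand 13 mm farther back than shut.
Start: joints at [-1.271, 0.383, 0.044, 1.598, -0.018, 1.161, -0.05], TCP at [0.252, 0.599, 0.25] pointing down, gripper open.
Joint ranges: [-2.61, 2.61], [-0.41, 2.15], [-1.48, 1.57], [0, 2.5], [-1.57, 4.71], [0.05, 1.97], [-2.85, 2.85]. Speed limits (rad/s): [2.79, 2.79, 3.14, 3.14, 3.14, 3.14, 3.14].

INTERFACE

Orientations are given as a unit quaternion [x, y, z, w].
In Python, from bench import move_ptp, movel, move_j, move_gripper, pause, inverse_kinematics, read_camera, camera_params, MotionError, sign_off, look_for, tip_of, read_time_s, read_qpos, read_joint_vel, read_effort, read_eef_pos, read_tcp_rot, read_ft_force, read_ft_torque, read_finger_gap gives the robot as it stands. Calls block until the motion is done:
- move_ptp(position, orientation): joint-space move of the TCP to a pose.
- movel(position, orientation=None, speed=0.15): straight line of the TCP; orientation=None keeps the orientation; speed is the mean speed in m/s.
- move_j(angles): joint-space move.
- move_gripper(opening, effort=None): finger opening in m; effort is the grip in N (None keeps the last); returns when the fingers have stopped.
- pause(seconds).
- inverse_kinematics(position, orientation): joint angles nearest the present ones, or None.
- read_camera(name): name is "scene" or "top"; returns the picture (384x512x3 uint8, red, green, blue); there is no depth.
- camera_params(name): a dict with "K" (3x3 intrinsics, pixels), "camera_from_world" (4x4, takes a point from world to camera coordinates). Camera axes: x right, y down, z forward; pixel columns grow to the right and rows downward; lengths in m; the calibration is good to about 2 mm. A picture is of the moment at which its call begins. camera_params takes no time and is no camera call.
A pose or a line that the arm cannot do raises MotionError and nothing moves.
- sign_off(): hands the job in, once; it reports no verdict.
Trained networks look in the newest picture that a camera, given by its name, has taken for a name from the list of things; names that differ only in an ending like _2 or _b are one class to them, and where a whole thing is asked for, a point or a joint stands for the part that bears it (a point fixed in the world has none). Each returns a list of dicts, best first, with "confidence" (0 to 1); they miss things now and then, are a little off and sometimes report something else, mostly with a low value. They report only what shows in the picture. A call takes as long as a camera call. They do not tell look-alikes from the thing itself.
- look_for(camera, name): "at" ([column, row] in pixels, amid what is visible of it).
- tip_of(camera, name): "at" ([column, row] in pixels: a listed point, or the origin of a listed thing).
Readings, each from a call of its own:
- read_time_s(): time.
- read_qpos(): joint angles.
- read_joint_vel(): joint speeds.
- read_effort(): joint torques, N m.
- read_eef_pos(): TCP position.
- read_tcp_rot(): TCP orientation.
- read_ft_force(): force on the tool from outside, world axes, zero at the start.
- read_ft_torque(): the same for the moment, N m.
- read_finger_gap(): finger opening in m.
Only numpy, scipy, OpenCV 4.12 (cv2) and the standard library are available. Lean on these libraries where they do the work, as an engineer would, in place of code of your own. Each camera call takes 0.05 s, during which the arm holds its last target.

## Working session

There is one attempt and no reset: what is moved stays moved. The work goes in short steps, each a Python script; the robot and the scene stay as the last script left them, time stands still between calls to the robot, and variables do not carry over. Pictures are saved under pics/ and viewed, and the job is handed in when it is done.

```bash
ls; mkdir -p pics; python3 - <<'E'
from bench import *
import cv2,numpy as np
for n in ["scene","top"]:
    im=read_camera(n); cv2.imwrite(f"pics/{n}0.png",cv2.cvtColor(im,cv2.COLOR_RGB2BGR))
    p=camera_params(n); print(n,np.round(p["K"],1).tolist()); print(np.round(p["camera_from_world"],4).tolist())
print(read_time_s(),read_tcp_rot(),read_eef_pos(),read_finger_gap())
E
```

```text
pics
scene [[467.6, 0.0, 249.4], [0.0, 467.6, 185.5], [0.0, 0.0, 1.0]]
[[0.4958, 0.8682, 0.0231, -0.2755], [0.5674, -0.3037, -0.7654, -0.2945], [-0.6575, 0.3926, -0.6431, 1.448], [0.0, 0.0, 0.0, 1.0]]
top [[357.2, 0.0, 254.8], [0.0, 357.2, 194.0], [0.0, 0.0, 1.0]]
[[0.0141, -0.9992, 0.0362, -0.0203], [-0.9881, -0.0195, -0.1526, 0.5436], [0.1532, -0.0336, -0.9876, 0.8326], [0.0, 0.0, 0.0, 1.0]]
0.1 [ 1.97526881e-01  9.80296719e-01 -1.19955089e-03 -1.85197317e-04] [0.25145716 0.59849508 0.24899578] 0.08537969435077228
```

View pics/scene0.png

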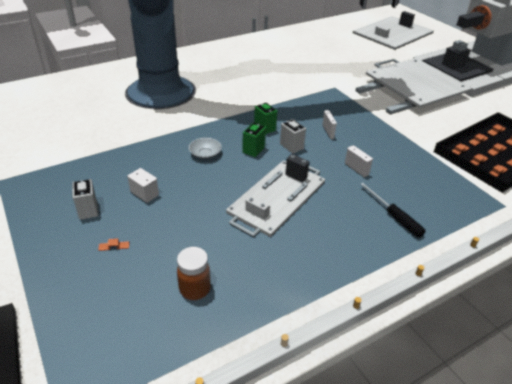

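View pics/top0.png

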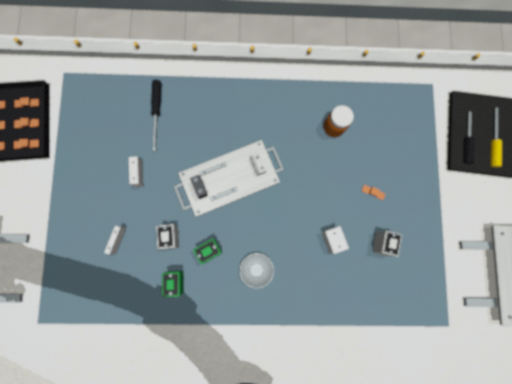

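The top view shows the pallet at about (230,178), with the heel at its left end near (198,187). The grey cells are at (166,237) and (390,243). The packers are at (134,170), (115,240) and (337,239), and the busbar is at (374,192). The green cells are look-alikes. I'll zoom in and segment next.

```bash
python3 - <<'E'
import cv2,numpy as np
t=cv2.imread("pics/top0.png"); s=cv2.imread("pics/scene0.png")
def c(im,u,v,w,k): 
    return cv2.resize(im[v-w:v+w,u-w:u+w],(k,k),interpolation=cv2.INTER_CUBIC)
r1=np.hstack([c(t,134,171,25,260),c(t,115,240,25,260),c(t,166,237,25,260)])
r2=np.hstack([c(t,337,239,25,260),c(t,390,243,25,260),c(t,374,192,25,260)])
cv2.imwrite("pics/z1.png",np.vstack([r1,r2]))
cv2.imwrite("pics/z2.png",np.hstack([c(t,230,178,60,400),c(s,278,192,60,400)]))
for p in [(230,240),(300,150),(80,250),(134,170),(115,240),(166,237),(200,187)]: print(p,t[p[1],p[0]])
E
```

```text
(230, 240) [147 138 114]
(300, 150) [146 136 112]
(80, 250) [147 136 114]
(134, 170) [215 217 216]
(115, 240) [154 156 155]
(166, 237) [210 213 211]
(200, 187) [100  98  95]
```

View pics/z1.png

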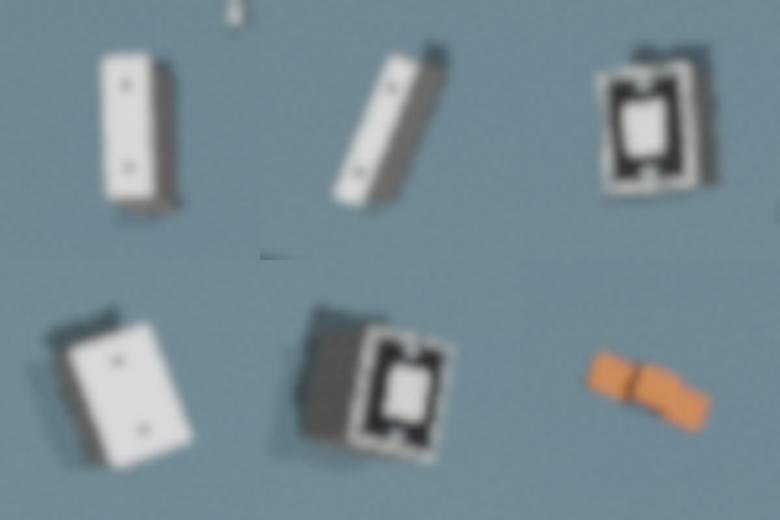

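View pics/z2.png

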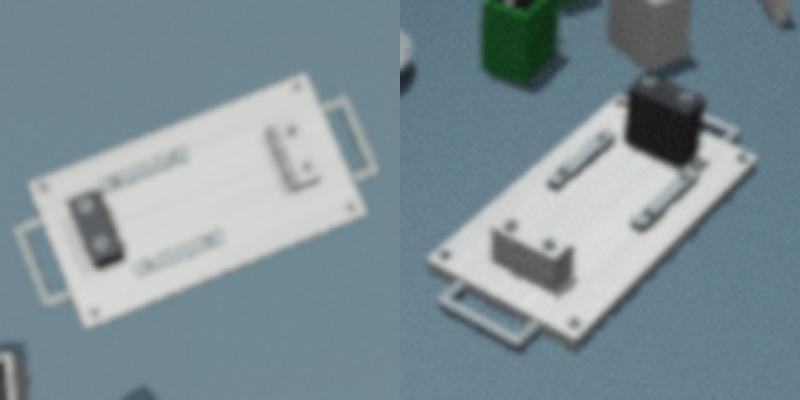

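```bash
cat > vis.py <<'E'
import cv2,numpy as np
from scipy.optimize import minimize
from bench import camera_params
P={n:camera_params(n) for n in ("scene","top")}
def proj(n,X):
    X=np.atleast_2d(X); T=P[n]["camera_from_world"]; c=X@T[:3,:3].T+T[:3,3]; q=c@np.array(P[n]["K"]).T
    return q[:,:2]/q[:,2:]
def back(n,uv,z):
    T=np.array(P[n]["camera_from_world"]); R=T[:3,:3]; o=-R.T@T[:3,3]
    d=R.T@np.linalg.inv(P[n]["K"])@np.array([uv[0],uv[1],1.]); return o+d*(z-o[2])/d[2]
def box(lx,ly,z0,z1,cx=0,cy=0):
    return np.array([[cx+sx*lx/2,cy+sy*ly/2,z] for sx in(-1,1) for sy in(-1,1) for z in(z0,z1)])
def packer(lx,ly):
    return np.vstack([box(lx,ly-.004,0,.001),box(lx,ly,.006,.05)])
MODELS={
 "cell":[box(.054,.04,0,.065),box(.022,.016,.06,.071)],
 "packer_thin":[packer(.066,.012)],"packer_medium":[packer(.066,.020)],"packer_thick":[packer(.056,.038)],
 "busbar":[box(.018,.022,0,.003,0,.019),box(.018,.022,0,.003,0,-.019),box(.018,.020,.009,.014)],
 "pallet":[box(.12,.23,0,.012)],
}
def fgmap(im):
    f=im.astype(float); r=(f[...,2]+4)/(f[...,0]+4)   # BGR: red/blue; mat ~.78, grey ~1
    r=cv2.GaussianBlur(r,(3,3),0)
    return np.clip((r-.80)/.16,0,1)
def render(n,model,p,u0,v0,w,h,S=8):
    c,s=np.cos(p[2]),np.sin(p[2]); R=np.array([[c,-s,0],[s,c,0],[0,0,1]])
    m=np.zeros((h*S,w*S),np.uint8)
    for part in model:
        uv=proj(n,part@R.T+[p[0],p[1],p[3] if len(p)>3 else 0]); uv=((uv-[u0,v0]+.5)*S-.5)
        hull=cv2.convexHull(np.round(uv*16).astype(np.int32).reshape(-1,1,2))
        cv2.fillConvexPoly(m,hull,255,shift=4)
    m=cv2.resize(m,(w,h),interpolation=cv2.INTER_AREA).astype(float)/255
    return cv2.GaussianBlur(m,(0,0),1.0)
def fit(ims,model,guess,cams=("top","scene"),z=0.,rad=.07,fill=True,verbose=False):
    if isinstance(model,str): model=MODELS[model]
    data=[]
    for n in cams:
        F=fgmap(ims[n]); uv=proj(n,np.array([[guess[0],guess[1],z+.03]]))[0]
        pts=proj(n,np.array([[guess[0]+a,guess[1]+b,z+h] for a in(-rad,rad) for b in(-rad,rad) for h in(0,.07)]))
        u0,v0=np.floor(pts.min(0)).astype(int); u1,v1=np.ceil(pts.max(0)).astype(int)
        u0=max(u0,0);v0=max(v0,0);u1=min(u1,512);v1=min(v1,384)
        C=F[v0:v1,u0:u1].copy()
        # keep component nearest guess
        B=(C>.5).astype(np.uint8); k,L,st,cen=cv2.connectedComponentsWithStats(B)
        ok=[i for i in range(1,k) if st[i,4]>25]
        g=uv-[u0,v0]; i=min(ok,key=lambda i:np.min(np.hypot(*(np.argwhere(L==i)[:,::-1]-g).T)))
        M=(L==i).astype(np.uint8)
        cs,_=cv2.findContours(M,cv2.RETR_EXTERNAL,cv2.CHAIN_APPROX_NONE)
        if fill: 
            Fm=M*0; cv2.drawContours(Fm,cs,-1,1,-1); inner=cv2.erode(Fm,np.ones((3,3),np.uint8)); C[inner>0]=1
        near=cv2.dilate(M,np.ones((7,7),np.uint8)); C[near==0]=0
        C=cv2.GaussianBlur(C,(0,0),.5)
        data.append((n,C,u0,v0,u1-u0,v1-v0))
    def cost(p):
        return sum(((render(n,model,[p[0],p[1],p[2],z],u0,v0,w,h)-C)**2).sum() for n,C,u0,v0,w,h in data)
    best=None
    for y0 in ([guess[2]] if len(guess)>2 else np.arange(0,np.pi,np.pi/6)):
        sim=np.array([[guess[0],guess[1],y0]]*4)+np.vstack([np.zeros(3),np.diag([.008,.008,.25])])
        r=minimize(cost,sim[0],method="Nelder-Mead",options=dict(initial_simplex=sim,xatol=2e-4,fatol=1e-3,maxiter=150))
        if best is None or r.fun<best.fun: best=r
    return best.x,best.fun
E
cat > f1.py <<'E'
from vis import *
ims={n:cv2.imread(f"pics/{n}0.png") for n in("top","scene")}
obj={"packer_medium":("packer_medium",(134,171)),"packer_thin":("packer_thin",(115,240)),"packer_thick":("packer_thick",(337,239)),"cell_a":("cell",(166,237)),"cell_b":("cell",(390,243)),"busbar":("busbar",(374,192)),"pallet":("pallet",(230,178))}
for k,(m,uv) in obj.items():
    g=back("top",uv,0.035 if k not in("busbar","pallet") else .006)
    for cams in (("top","scene"),("top",),("scene",)):
        x,f=fit(ims,m,g[:2],cams,rad=.17 if k=="pallet" else .07)
        print(k,cams,np.round(x,4),round(f,2))
for i in range(1,4):
    pass
E
python3 f1.py
```

```text
packer_medium ('top', 'scene') [0.5962 0.2853 0.0756] 13.11
packer_medium ('top',) [0.5972 0.2862 3.2291] 3.62
packer_medium ('scene',) [0.5963 0.2839 0.0662] 3.28
packer_thin ('top', 'scene') [ 0.4275  0.3239 -0.3374] 10.65
packer_thin ('top',) [0.428  0.3245 2.824 ] 4.33
packer_thin ('scene',) [ 0.4268  0.3232 -0.3465] 2.22
packer_thick ('top', 'scene') [ 0.4364 -0.2109  0.3364] 14.1
packer_thick ('top',) [ 0.4363 -0.2102  3.5078] 7.73
packer_thick ('scene',) [ 0.4366 -0.2114  0.3078] 3.63
cell_a ('top', 'scene') [0.437  0.1969 0.0907] 45.12
cell_a ('top',) [0.4375 0.198  0.1316] 5.18
cell_a ('scene',) [0.4389 0.1937 3.0551] 20.94
cell_b ('top', 'scene') [ 0.43   -0.3388 -0.176 ] 35.04
cell_b ('top',) [ 0.4293 -0.3373  2.9231] 3.52
cell_b ('scene',) [ 0.4326 -0.3396  2.9815] 18.5
busbar ('top', 'scene') [ 0.5629 -0.3218 -0.3965] 85.92
busbar ('top',) [ 0.5617 -0.3202 -0.4039] 43.58
busbar ('scene',) [ 0.5633 -0.3226  2.7525] 37.32
pallet ('top', 'scene') [0.5914 0.0542 0.413 ] 724.86
pallet ('top',) [0.5913 0.0549 3.5541] 413.23
pallet ('scene',) [0.5917 0.0529 0.4131] 306.12
```

```bash
cat > ov.py <<'E'
from vis import *
ims={n:cv2.imread(f"pics/{n}0.png") for n in("top","scene")}
H=[box(.05,.02,.012,.062,0,.077),box(.05,.02,.012,.042,0,-.077)]+[box(.001,.072,.012,.020,s*.03,.029) for s in(1,-1)]
MODELS["pallet"]=MODELS["pallet"]+H
poses={"packer_medium":("packer_medium",[.5966,.2853,.075]),"packer_thin":("packer_thin",[.4275,.3239,-.335]),"packer_thick":("packer_thick",[.4364,-.2108,.335]),"cell_a":("cell",[.437,.197,.11]),"cell_b":("cell",[.4300,-.338,-.205]),"busbar":("busbar",[.5627,-.3214,-.40]),"pallet":("pallet",[.5914,.0540,.413])}
tiles={}
K=6
for n in("top","scene"):
    big=cv2.resize(ims[n],None,fx=K,fy=K,interpolation=cv2.INTER_CUBIC)
    for k,(m,p) in poses.items():
        c,s=np.cos(p[2]),np.sin(p[2]);R=np.array([[c,-s,0],[s,c,0],[0,0,1]])
        for b in MODELS[m]:
            if len(b)==16:b=np.vstack([b[8:]])
            uv=proj(n,b@R.T+[p[0],p[1],0]); uv=np.round((uv+.5)*K-.5).astype(int)
            for i in range(8):
                for j in range(i):
                    if bin(i^j).count("1")==1: cv2.line(big,tuple(map(int,uv[i])),tuple(map(int,uv[j])),(0,0,255),1)
        uv=proj(n,np.array([[p[0],p[1],.03]]))[0]*K
        w=(60 if k=="pallet" else 22)*K
        t=big[max(0,int(uv[1]-w)):int(uv[1]+w),max(0,int(uv[0]-w)):int(uv[0]+w)]
        tiles[n,k]=cv2.resize(t,(400,400) if k=="pallet" else (260,260))
ks=[k for k in poses if k!="pallet"]
for i,kk in enumerate((ks[:3],ks[3:])):
    cv2.imwrite(f"pics/ov{i}.png",np.vstack([np.hstack([tiles[n,k] for k in kk]) for n in("top","scene")]))
cv2.imwrite("pics/ovp.png",np.hstack([tiles[n,"pallet"] for n in("top","scene")]))
E
python3 ov.py
```

```text
(no output)
```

View pics/ov0.png

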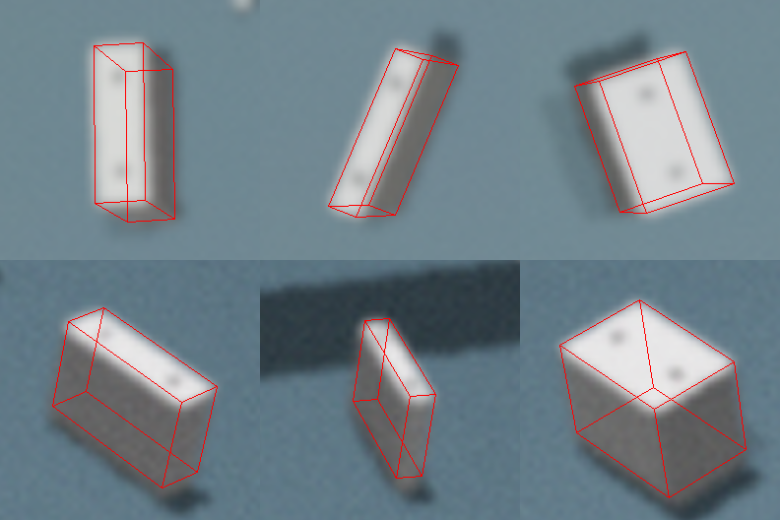

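View pics/ov1.png

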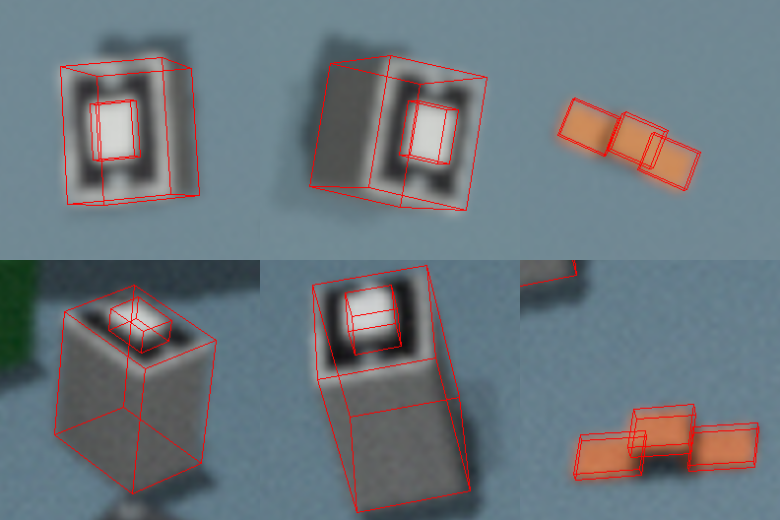

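View pics/ovp.png

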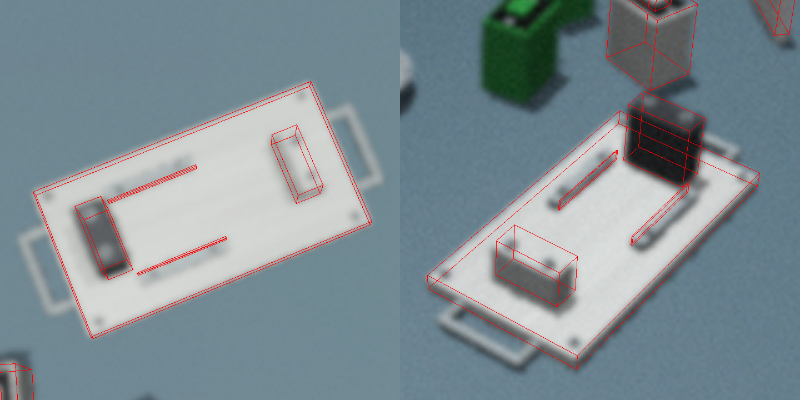

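```bash
cat > rob.py <<'E'
from bench import *
import numpy as np
from scipy.spatial.transform import Rotation as Ro
PAL=np.array([.5914,.0540]); PY=.413
ux=np.array([np.cos(PY),np.sin(PY)]); uy=np.array([-np.sin(PY),np.cos(PY)])
def pal(x,y): return PAL+x*ux+y*uy
def quat(phi):
    y=np.array([np.cos(phi),np.sin(phi),0]);z=np.array([0,0,-1.]);x=np.cross(y,z)
    return Ro.from_matrix(np.c_[x,y,z]).as_quat()
def best(p,phi):
    c=[]
    for k in(-1,0,1):
        q=inverse_kinematics(list(p),quat(phi+k*np.pi))
        if q is not None: c.append((abs(q[6]),phi+k*np.pi))
    return quat(min(c)[1])
def F(): return np.array(read_ft_force())
def fp():  # force in pallet axes
    f=F(); return np.array([f[:2]@ux,f[:2]@uy,f[2]])
def pick(x,y,yaw,h,opening,effort,lift=.19,fast=.25):
    move_gripper(opening)
    q=best([x,y,h],yaw)
    move_ptp([x,y,h+.08],q)
    f0=F(); movel([x,y,h],q,speed=.12)
    print("pre-grip dF",np.round(F()-f0,1),"eef",np.round(read_eef_pos(),4))
    move_gripper(.0 if opening<.03 else max(0,opening-.04),effort); g=read_finger_gap()
    movel([x,y,lift],q,speed=fast); print("gap at close",round(g,4),"after lift",round(read_finger_gap(),4),"F",np.round(F()-f0,1),"t",read_time_s())
def over(x,y,z):
    p=pal(x,y); q=best([*p,z],PY); move_ptp([*p,z],q); return q
E
python3 - <<'E'
from rob import *
print(np.round(F(),2))
for nm,p,yaw in (("a",[.437,.1972,.045],.11),("b",[.430,-.338,.045],-.205),("thick",[.4364,-.2108,.03],.335),("thin",[.4275,.3239,.03],-.335),("bus",[.5627,-.3214,.022],-.4),("pal",[*pal(0,.047),.06],PY),("pal2",[*pal(0,-.06),.2],PY)):
    for k in (-1,0,1):
        q=inverse_kinematics(p,quat(yaw+k*np.pi)); print(nm,k,None if q is None else np.round(q,2))
pick(.437,.1972,.11,.045,.072,40)
print(fp())
E
```

```text
[ 0.13 -0.12 -0.1 ]
a -1 [-0.46  0.37 -0.06  2.14  0.04  0.63  2.71]
a 0 [-0.86  0.39  0.4   2.15 -0.26  0.64 -0.17]
a 1 [-0.46  0.37 -0.06  2.14  0.04  0.63  2.71]
b -1 [-0.37  1.12  1.36  2.02 -1.24  1.21 -1.81]
b 0 [-0.15  0.68  0.92  2.01 -0.75  0.83  1.01]
b 1 [-0.37  1.12  1.36  2.02 -1.24  1.21 -1.81]
thick -1 [-0.66  1.1   1.36  2.17 -1.27  1.15 -1.42]
thick 0 [-0.29  0.53  0.76  2.16 -0.6   0.67  1.22]
thick 1 [-0.66  1.1   1.36  2.17 -1.27  1.15 -1.42]
thin -1 [-0.64  0.48 -0.1   2.    0.08  0.66  2.02]
thin 0 [-1.02  0.5   0.35  2.02 -0.27  0.66 -0.83]
thin 1 [-0.64  0.48 -0.1   2.    0.08  0.66  2.02]
bus -1 [-0.39  1.29  1.36  1.77 -1.33  1.31 -2.22]
bus 0 [-0.1   0.8   0.76  1.76 -0.7   0.87  0.57]
bus 1 [-0.39  1.29  1.36  1.77 -1.33  1.31 -2.22]
pal -1 [-1.17  1.12  1.36  1.93 -1.2   1.24 -2.07]
pal 0 [-0.65  0.54  0.5   1.91 -0.36  0.77  0.47]
pal 1 [-1.17  1.12  1.36  1.93 -1.2   1.24 -2.07]
pal2 -1 [-0.98  0.84  1.37  1.77 -0.86  1.29 -2.12]
pal2 0 [-0.57  0.42  0.64  1.76 -0.29  1.06  0.58]
pal2 1 [-0.98  0.84  1.37  1.77 -0.86  1.29 -2.12]
pre-grip dF [-0.1 -0.7 -0.1] eef [0.4376 0.1976 0.0454]
gap at close 0.0538 after lift 0.0535 F [-0.4 -0.3 -4.2] t 3.9167
[-0.18134329  0.24647645 -3.98023085]
```

```bash
cat >> rob.py <<'E'
def lower(x,y,h,q,floor=.012,lim=12,zhi=.07):
    """descend over pallet point until base just above floor, watching force"""
    p=pal(x,y); zt=h+floor+.0007
    movel([*p,zt+.012],q,speed=.15); f0=fp()
    zs=np.linspace(zt+.012,zt,4)[1:]
    for z in zs:
        movel([*p,z],q,speed=.05); d=fp()-f0
        if np.abs(d).max()>lim: print("CONTACT",z-zt,np.round(d,1)); return False,z
    print("lowered dF",np.round(d,1)); return True,zt
def push(x,y,z,q,thr=5,step=.001,maxd=.01,sgn=1):
    f0=fp()
    n=int(round(maxd/step))
    for i in range(1,n+1):
        p=pal(x,y+sgn*i*step); movel([*p,z],q,speed=.03); d=fp()-f0
        if -sgn*d[1]>thr: break
    print("pushed",i*step,"dF",np.round(d,1)); return y+sgn*i*step
def release(opening,q,up=.2):
    move_gripper(opening); e=read_eef_pos(); movel([e[0],e[1],up],q,speed=.25); print("t",read_time_s())
E
python3 - <<'E'
from rob import *
q=over(0,.043,.17)
ok,z=lower(0,.043,.045,q)
if ok:
    y=push(0,.043,z,q)
    e=read_eef_pos(); print("pal frame",(e[:2]-PAL)@ux,(e[:2]-PAL)@uy,e[2])
print(fp(),read_time_s())
E
```

```text
lowered dF [ 0.8 -0.7  1.2]
pushed 0.007 dF [ 0.2 -6.3  4.9]
pal frame 0.00023880803566690142 0.048072687661664906 0.05807719429903878
[ 0.38281882 -6.53819297  3.21658625] 7.9583
```

```bash
cat > shot.py <<'E'
from bench import *
import cv2,sys,numpy as np
a=sys.argv[1]
for n in("scene","top"): cv2.imwrite(f"pics/{n}{a}.png",cv2.cvtColor(read_camera(n),cv2.COLOR_RGB2BGR))
t=cv2.imread(f"pics/top{a}.png"); s=cv2.imread(f"pics/scene{a}.png")
c=lambda im,u,v,w:cv2.resize(im[v-w:v+w,u-w:u+w],(400,400),interpolation=cv2.INTER_CUBIC)
cv2.imwrite(f"pics/z{a}.png",np.hstack([c(t,230,178,50),c(s,278,180,50)]))
E
python3 - <<'E'
from rob import *
q=read_tcp_rot(); q=best(read_eef_pos(),PY)
release(.072,q,.19)
pick(.430,-.3382,-.205,.045,.072,40)
E
python3 shot.py 1
```

```text
t 8.9667
pre-grip dF [-0.3 -0.6 -0.1] eef [ 0.4303 -0.3387  0.0454]
gap at close 0.0535 after lift 0.0534 F [-0.8  0.5 -3.3] t 12.7333
```

View pics/z1.png

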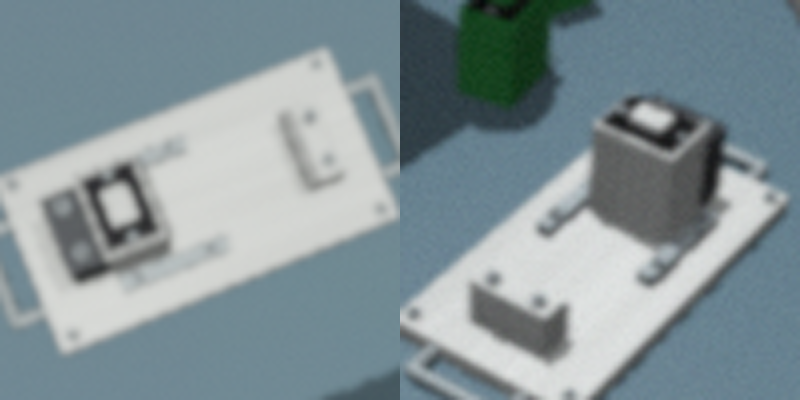

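The first cell stands upright against the heel, between the rails (left crop, pad at about (122,203)). Next is the second cell.

```bash
python3 - <<'E'
from rob import *
q=over(0,.003,.17)
ok,z=lower(0,.003,.045,q)
if ok:
    y=push(0,.003,z,q)
    e=read_eef_pos(); print("pal frame",(e[:2]-PAL)@ux,(e[:2]-PAL)@uy,e[2])
    release(.072,q,.19)
    pick(.4364,-.2108,.335,.030,.074,40)
print(fp(),read_time_s())
E
python3 shot.py 2
```

```text
lowered dF [1.3 0.1 2.4]
pushed 0.004 dF [-1.6 -5.1  2.8]
pal frame 0.00018083651128209457 0.005098828241082009 0.05818933959046972
t 17.9833
pre-grip dF [-0.4 -0.6 -0.9] eef [ 0.437  -0.211   0.0304]
gap at close 0.0556 after lift 0.0555 F [ 0.2  0.8 -2.8] t 21.3333
[ 0.83763116  1.2227113  -2.15196256] 21.3333
```

View pics/z2.png

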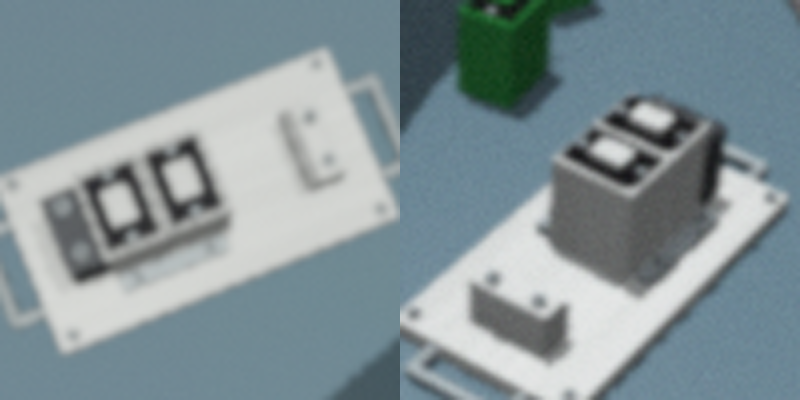

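```bash
cat > pads.py <<'E'
from vis import *
import sys
from rob import PAL,ux,uy
t=cv2.imread(sys.argv[1]); cam=sys.argv[2]
g=cv2.cvtColor(t,cv2.COLOR_BGR2GRAY).astype(float)
for y in (.047,.007):
    p=PAL+uy*y; uv=proj(cam,[[p[0],p[1],.083]])[0]
    u,v=np.round(uv).astype(int); w=6
    for it in range(6):
        yy,xx=np.mgrid[v-w:v+w+1,u-w:u+w+1]
        W=np.clip(g[yy,xx]-130,0,None)
        k,L=cv2.connectedComponents((W>0).astype(np.uint8)); W=W*(L==L[w,w])
        c=[(W*xx).sum()/W.sum(),(W*yy).sum()/W.sum()]; u,v=np.round(c).astype(int)
    q=back(cam,c,.083)[:2]-PAL; print(cam,np.round(c,2),"pal x %.4f y %.4f"%(q@ux,q@uy))
E
python3 pads.py pics/top2.png top;python3 pads.py pics/scene2.png scene; python3 pads.py pics/top1.png top
python3 - <<'E'
import cv2
for n,u,v in (("top",210,185),("scene",297,165)):
    im=cv2.imread(f"pics/{n}2.png"); cv2.imwrite(f"pics/zz_{n}.png",cv2.resize(im[v-25:v+25,u-25:u+25],(600,600),interpolation=cv2.INTER_CUBIC))
E
```

```text
top [209.35 178.75] pal x -0.0010 y 0.0474
top [225.27 172.31] pal x -0.0009 y 0.0073
scene [290.48 158.62] pal x 0.0004 y 0.0434
scene [281.02 166.94] pal x 0.0006 y 0.0045
top [209.41 178.73] pal x -0.0010 y 0.0472
top [225.24 172.18] pal x -0.0006 y 0.0072
```

View pics/zz_top.png

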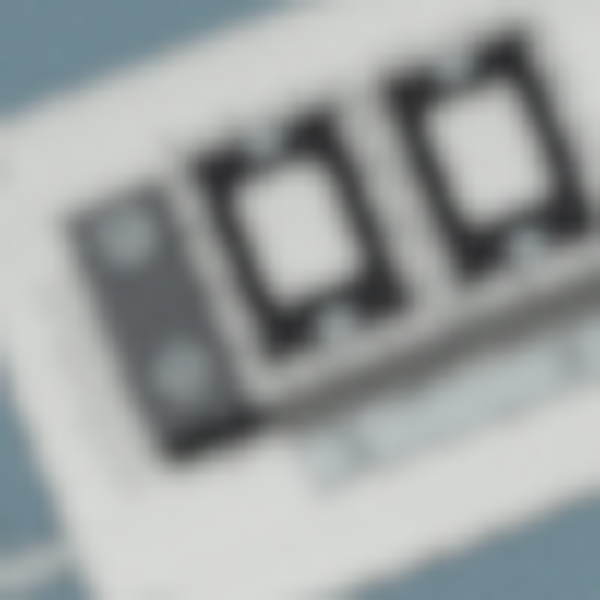

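View pics/zz_scene.png

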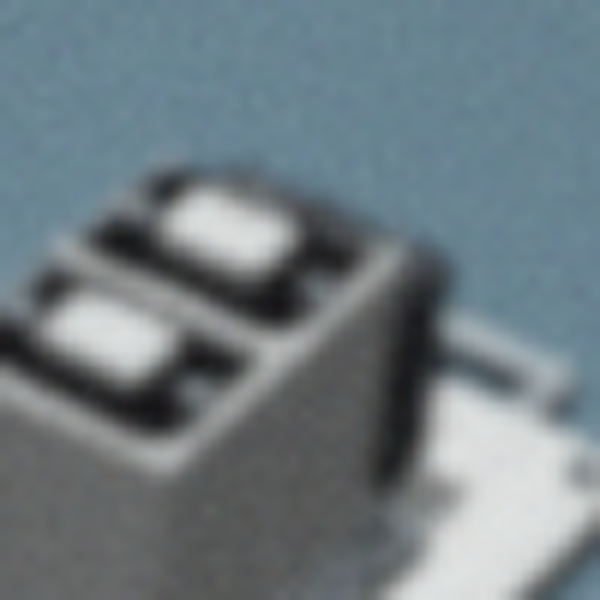

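The pads are 40.1 mm apart in the top view, so the cells are touching, and they sit where expected. Now the thick packer.

```bash
python3 - <<'E'
from rob import *
q=over(0,-.038,.17)
ok,z=lower(0,-.038,.030,q)
if ok:
    y=push(0,-.038,z,q,maxd=.012)
    e=read_eef_pos(); print("pal frame",(e[:2]-PAL)@ux,(e[:2]-PAL)@uy,e[2])
    release(.074,q,.19)
    pick(.4275,.3239,-.335,.030,.080,30)
print(fp(),read_time_s())
E
python3 shot.py 3; python3 pads.py pics/top3.png top
python3 - <<'E'
import cv2
im=cv2.imread("pics/top3.png"); u,v=235,172; cv2.imwrite("pics/zz3.png",cv2.resize(im[v-30:v+30,u-30:u+30],(600,600),interpolation=cv2.INTER_CUBIC))
E
```

```text
lowered dF [ 0.1 -1.8  1.3]
pushed 0.007 dF [ 0.6 -6.7  1.4]
pal frame 0.0001242657660526713 -0.03389763238452834 0.04308418565062924
t 27.025
pre-grip dF [0.7 0.4 1. ] eef [0.4283 0.3238 0.0305]
gap at close 0.0654 after lift 0.0657 F [-0.2  0.9 -0.3] t 30.4667
[ 0.10025652  0.33275267 -0.8758948 ] 30.4667
top [209.3  178.78] pal x -0.0010 y 0.0475
top [225.12 172.35] pal x -0.0008 y 0.0076
```

View pics/z3.png

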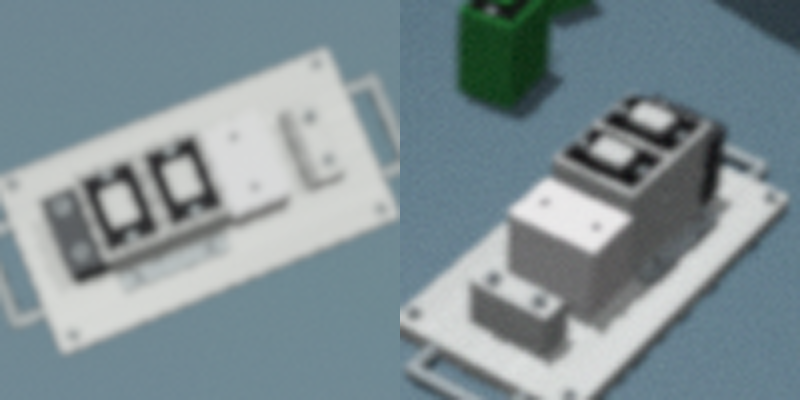

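View pics/zz3.png

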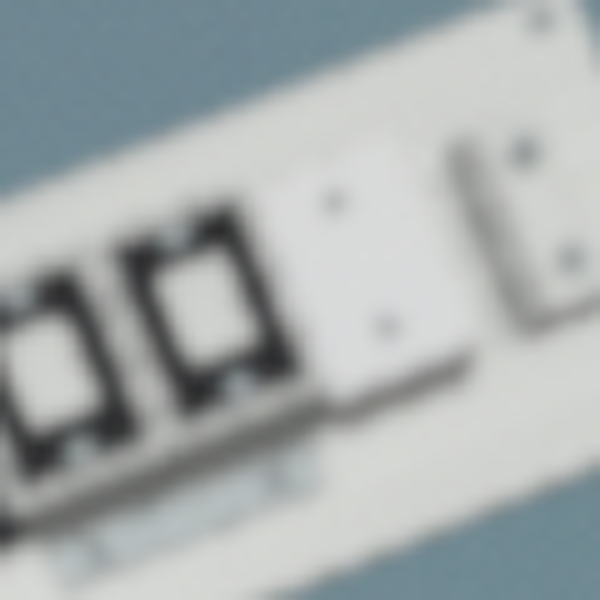

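The row is tight and straight. I'll hover the thin packer just above its slot and look before inserting it.

```bash
python3 - <<'E'
from rob import *
q=over(0,-.0575,.17)
p=pal(0,-.0575); movel([*p,.100],q,speed=.15)
pause(.2); print(fp(),read_time_s())
E
python3 shot.py 4
python3 - <<'E'
import cv2
im=cv2.imread("pics/scene4.png"); u,v=268,185; cv2.imwrite("pics/zz4.png",cv2.resize(im[v-35:v+35,u-35:u+35],(600,600),interpolation=cv2.INTER_CUBIC))
E
```

```text
[ 0.55950685 -0.61606003 -0.36864429] 32.775
```

View pics/zz4.png

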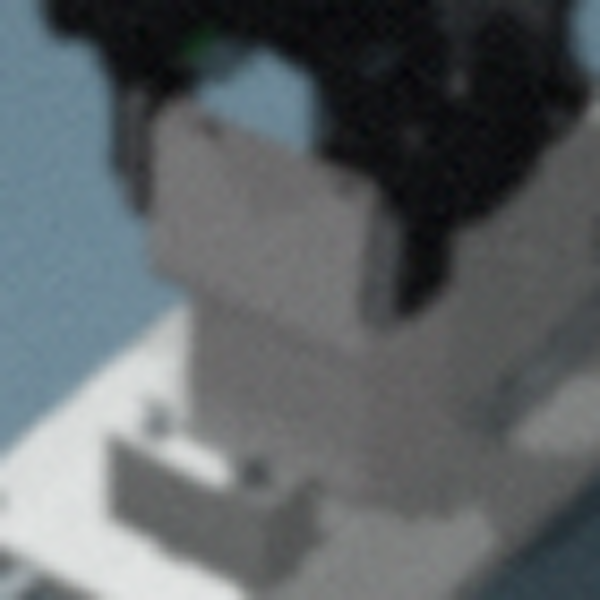

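View pics/z4.png

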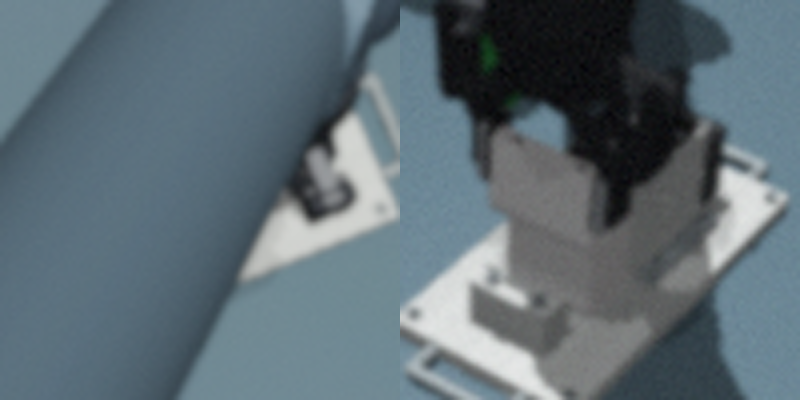

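```bash
python3 - <<'E'
from vis import *; from rob import PAL,pal
for yc in (-.056,-.0575,-.059,-.061):
    for z,b in((.070,.004),(.120,.006)):
        print(yc,z,[np.round((proj("scene",[[*pal(x,yc-b),z]])[0]-[233,150])*600/70,0).tolist() for x in(-.033,.033)])
# end block top front edge reference
print([np.round((proj("scene",[[*pal(x,-.087),.042]])[0]-[233,150])*600/70,0).tolist() for x in(-.025,.025)])
print([np.round((proj("scene",[[*pal(x,-.067),.042]])[0]-[233,150])*600/70,0).tolist() for x in(-.025,.025)])
E
```

```text
-0.056 0.07 [[156.0, 258.0], [372.0, 364.0]]
-0.056 0.12 [[156.0, 104.0], [380.0, 209.0]]
-0.0575 0.07 [[153.0, 261.0], [369.0, 367.0]]
-0.0575 0.12 [[153.0, 107.0], [377.0, 212.0]]
-0.059 0.07 [[149.0, 264.0], [366.0, 370.0]]
-0.059 0.12 [[149.0, 110.0], [373.0, 215.0]]
-0.061 0.07 [[144.0, 268.0], [361.0, 374.0]]
-0.061 0.12 [[144.0, 114.0], [369.0, 219.0]]
[[115.0, 410.0], [277.0, 493.0]]
[[162.0, 369.0], [323.0, 450.0]]
```

The projected corners agree with a packer centre of about -0.057 to -0.058, so I'll insert it under force guard.

```bash
python3 - <<'E'
from rob import *
q=best(read_eef_pos(),PY); y=-.0577; p=pal(0,y)
movel([*p,.094],q,speed=.05); pause(.1); f0=fp(); zt=.0427
for z in np.append(np.arange(.090,.0435,-.004),zt):
    movel([*p,z],q,speed=.04); d=fp()-f0
    print(round(z,4),np.round(d,1))
    if abs(d[2])>8 or abs(d[1])>10: print("STOP");break
print(read_eef_pos(),read_time_s())
E
```

```text
0.09 [-0.7  0.3  0.1]
0.086 [-0.3  0.7 -0.3]
0.082 [-0.1  0.  -0. ]
0.078 [-0.7  0.6 -1.4]
0.074 [-1.6  1.  -0. ]
0.07 [-0.6  1.  -0.6]
0.066 [-1.1  0.8  0.2]
0.062 [-0.7  0.3 -0.2]
0.058 [-0.6  0.4  0. ]
0.054 [-1.4  1.4 -0.1]
0.05 [-0.9  1.   0.3]
0.046 [-1.   1.1 -0. ]
0.0427 [-0.6  0.1  1.3]
[0.61541555 0.00093328 0.0431966 ] 36.4917
```

```bash
python3 - <<'E'
from rob import *
q=best(read_eef_pos(),PY)
release(.080,q,.19)
x,y=.5627,-.3200
qq=best([x,y,.1],-.40); move_ptp([x,y,.15],qq)
E
python3 shot.py 5; python3 pads.py pics/top5.png top
```

```text
t 37.5333
top [209.31 178.78] pal x -0.0010 y 0.0475
top [225.12 172.35] pal x -0.0008 y 0.0076
```

View pics/z5.png

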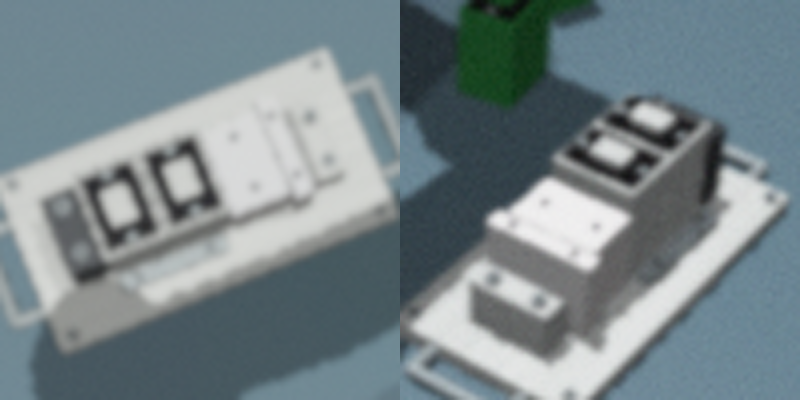

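View pics/scene5.png

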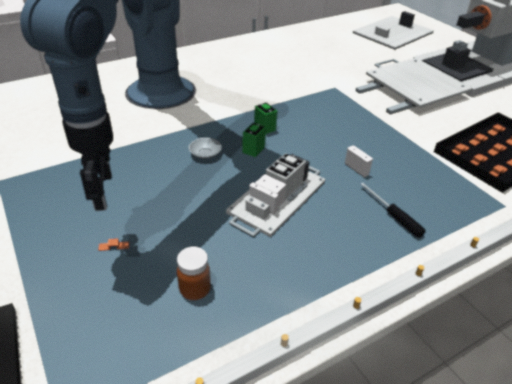

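The row is full, both packers are seated with level tops, and the medium packer still stands on the bench. Now the busbar.

```bash
python3 - <<'E'
from rob import *
x,y=.5627,-.3200
q=best([x,y,.1],-.40)
move_gripper(.042); f0=F()
movel([x,y,.04],q,speed=.15); movel([x,y,.0225],q,speed=.05)
print(np.round(F()-f0,1),read_eef_pos())
move_gripper(.005,25); print(read_finger_gap(),np.round(F()-f0,1))
movel([x,y,.19],q,speed=.2); print(read_finger_gap(),read_time_s())
E
python3 shot.py 6
python3 - <<'E'
import cv2
im=cv2.imread("pics/scene6.png"); u,v=100,190; cv2.imwrite("pics/zz6.png",cv2.resize(im[v-60:v+60,u-60:u+60],(600,600),interpolation=cv2.INTER_CUBIC))
E
```

```text
[ 0.2 -0.   0.2] [ 0.56241923 -0.31983251  0.02208608]
0.017045480263769883 [ 0.1 -0.3  1.2]
0.01718377556479893 42.0333
```

View pics/zz6.png

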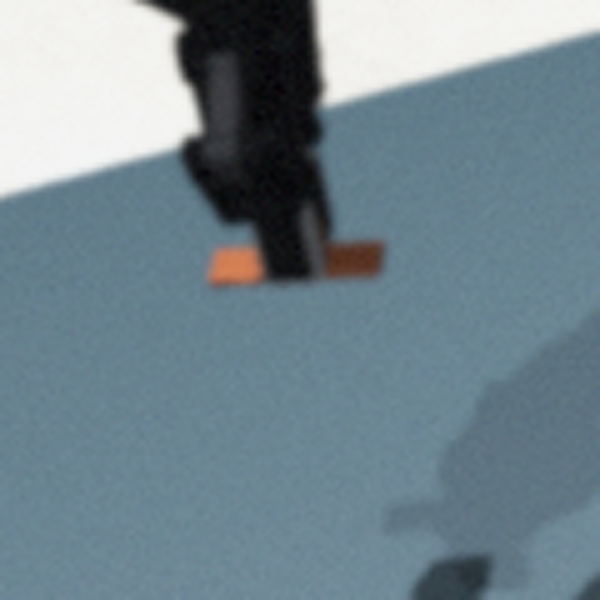

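```bash
python3 - <<'E'
from rob import *
y=.0262
q=over(0,y,.17); p=pal(0,y)
movel([*p,.118],q,speed=.12); pause(.1); f0=fp()
for z in (.113,.110,.108,.1065,.1055):
    movel([*p,z],q,speed=.03); d=fp()-f0; print(z,np.round(d,1))
    if d[2]>4: break
e=read_eef_pos(); print((e[:2]-PAL)@ux,(e[:2]-PAL)@uy,e[2],read_finger_gap())
move_gripper(.042); pause(.2)
movel([*p,.20],q,speed=.15)
move_ptp([.5,-.2,.3],best([.5,-.2,.3],0))
pause(.3);print(read_time_s())
E
python3 shot.py 7
python3 - <<'E'
import cv2,numpy as np
o=[]
for n,u,v in (("top",218,176),("scene",287,165)):
    im=cv2.imread(f"pics/{n}7.png"); o.append(cv2.resize(im[v-25:v+25,u-25:u+25],(400,400),interpolation=cv2.INTER_CUBIC))
cv2.imwrite("pics/zz7.png",np.hstack(o))
E
```

```text
0.113 [-1.1  1.6 -0.7]
0.11 [-0.1 -0.2 -0.6]
0.108 [-1.6  0.5 -0.7]
0.1065 [-1.5  1.3  0.7]
0.1055 [-0.9  0.6  2.7]
0.0002099425500013405 0.026056292659605858 0.10583226506730574 0.017318661369970362
48.4417
```

View pics/zz7.png

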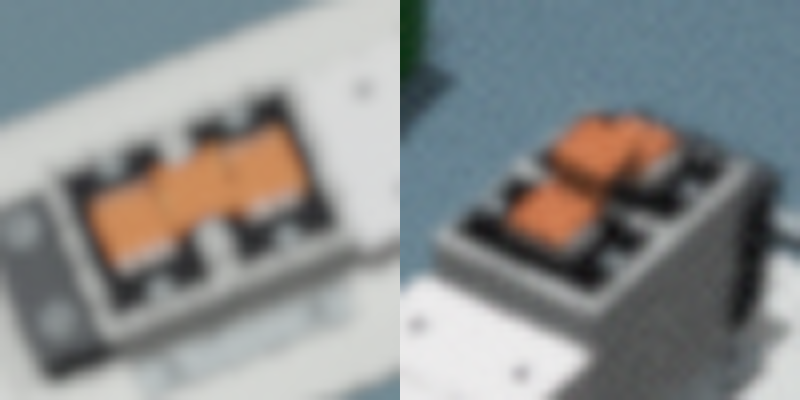

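View pics/scene7.png

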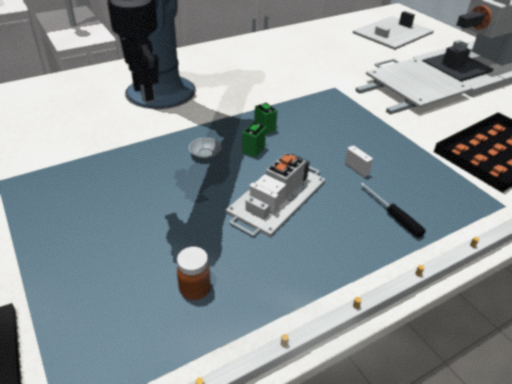

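```bash
python3 - <<'E'
import vis
from vis import *
from rob import PAL,ux,uy,PY
def og(im):
    f=im.astype(float); r=(f[...,2]+4)/(f[...,0]+4); return np.clip((r-1.1)/.6,0,1)
vis.fgmap=og
g=PAL+uy*.026
for a,gg,z,yw in (("7",g,.083,PY),("0",[.5627,-.3214],0,-.4)):
    ims={n:cv2.imread(f"pics/{n}{a}.png") for n in("top","scene")}
    for c in (("top",),("scene",)):
        x,f=vis.fit(ims,"busbar",[*gg,yw],c,z=z,fill=False)
        d=x[:2]-PAL; print(a,c,np.round(x,4),"pal x %.4f y %.4f dyaw %.3f"%(d@ux,d@uy,x[2]-PY),round(f,2))
for n in("jar","dish"): pass
E
```

```text
7 ('top',) [0.5808 0.0788 0.4079] pal x 0.0003 y 0.0270 dyaw -0.005 14.68
7 ('scene',) [0.5818 0.0758 0.3975] pal x -0.0001 y 0.0238 dyaw -0.015 9.59
0 ('top',) [ 0.5618 -0.3197 -0.3888] pal x -0.1771 y -0.3304 dyaw -0.802 3.61
0 ('scene',) [ 0.5635 -0.3226 -0.3903] pal x -0.1767 y -0.3337 dyaw -0.803 7.77
```

```bash
python3 -c "
from bench import *
print(read_time_s(),read_ft_force()); sign_off()"
```

```text
48.5417 [-0.01240725  0.3764891   0.50265354]
the job is handed in; nothing more can be done
```

I loaded the pallet and handed the job in at 48.5 s; the interface gives no verdict, so what follows rests on my own checks.

- **Cells:** Both cells stand broad face to broad face against the heel block. Each was slid up to contact with about 5–6 N. In the top view their terminals are 40 mm apart and within about 1 mm of the row's centre line.
- **Packers:** The thick packer went in next and was slid up to the cells. The thin one then dropped into the remaining gap with no more than about 1.6 N of resistance, and the tops of the two look level. The medium packer was never touched and still stands on the bench.
- **Busbar:** I laid it on last. It looks level across both terminals, within 0.5 mm of the centre line and about 1° of the row direction.
- **Bystanders:** The arm never touched the screwdriver, jar, dish or green look-alike cells. All of them are in place in the last picture, and the gripper is clear of everything.

**Disagreement between the cameras:** they differ by up to 4 mm along the row. The busbar reads y 27.0 mm in the top view and 23.8 mm in the scene view, both inside the allowed 17–33 mm. Similarly, the cell terminals read 47.4 and 7.3 mm in the top view but 43.4 and 4.5 mm in the scene view. I relied on the top view, which fits the contact with the heel and the known sizes.

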